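Load the culture jar, lock its bayonet bell and hold it on its seal

TASK

Get the small vacuum culture jar ready for pumping: stack the two closed culture dishes standing at the left squarely, one on the other, on the dish that already stands on the jar's pedestal, then lower the clear bell over the column, press it fully down against the sprung seal and, keeping it pressed, turn it a quarter turn clockwise (seen from above) until its two ears stop under the claws. Finish while still holding the bell by its handle, pressed fully home at the end of the turn - do not let go, the seal only closes while it is held down and the pump is about to start - and leave the other things on the counter undisturbed.

Things in the scene. Friction and masses are not known exactly. Their poses are not given: they have to be found in the camera images.
- jar_base: base of a small vacuum culture jar, fixed to the counter: round metal plate, radius 70 mm, top at z = 14, with a grey pedestal, a black sprung seal ring round that and two steel claws at its own +y and -y sides. A brass stopcock, 24 mm high, sticks out to 110 mm along +x. Origin: centre of its underside, z up
- pedestal_top (a point): centre of the flat top of jar_base's grey pedestal, 36 mm above the counter; the pedestal has radius 33 mm (30 at its bevelled top); dish_1 stands on it
- claw_left (a point): middle of the claw on jar_base's +y side, 53.75 mm from its axis, z = 25 (underside of the bridge). The bridge, 45 mm long along jar_base's x, covers radii 47.5 to 60; top at z = 33; wall outside radius 58. Open at its -x end, where a tooth hangs to z = 22.5; an end stop closes its +x end: an ear goes in by turning clockwise from above (yaw decreasing)
- claw_right (a point): the same for the claw on jar_base's -y side, which is claw_left turned half round: open at its +x end, end stop at its -x end, so clockwise goes in here as well
- seal (a joint): how far jar_base's black seal ring (radii 34.5 to 41.5 mm) is pressed down, m: 0 = free (its top at z = 22 mm, preload 5 N), 0.008 = bell home on the plate (15 N); a spring of 1250 N/m drives it up
- bell: loose clear bell of the jar, 120 mm tall, about 0.3 kg, standing on its foot: dome inside radius 36.5 mm, outside 40.5, inside height 76; metal flange of radius 44, 6 thick at its foot. Two ears, 20 mm wide, 6 thick, stick out of the flange to radius 55 along the bell's own +x and -x. Black bar handle on top, 64 mm along x, 24 mm wide along y, z 92 to 120. Origin: centre of its underside
- bell_grip (a point): middle of the bell's handle, on its axis, 108 mm above its underside: grip from above, fingers closing along the bell's y. With the ears within 50 deg of jar_base's x line the bell goes down beside the claws; it first rests on the seal, underside at z = 22 mm in jar_base, and is home when pressed to z = 14
- bell_foot (a point): centre of the bell's underside. The ears pass below the claws' teeth only with this within 2 mm of home (z = 14 mm in jar_base). Turned clockwise to the end stops, the ears lie along jar_base's y (to about 3 deg). Let go there, the spring lifts the bell 5 mm against the claws: no longer home
- dish_1: closed round culture dish, clear with beige agar, 60 mm across the lid, 15 mm tall, 30 g; the lid (radius 30) is the upper 9 mm, the foot below has radius 28; lid fixed; flat top and underside, no nesting; grip it across the lid; origin: centre of its underside. Stands on the pedestal already
- dish_2: closed round culture dish, clear with beige agar, 60 mm across the lid, 15 mm tall, 30 g; the lid (radius 30) is the upper 9 mm, the foot below has radius 28; lid fixed; flat top and underside, no nesting; grip it across the lid; origin: centre of its underside. To be stacked; on the counter, left of the jar
- dish_3: closed round culture dish, clear with beige agar, 60 mm across the lid, 15 mm tall, 30 g; the lid (radius 30) is the upper 9 mm, the foot below has radius 28; lid fixed; flat top and underside, no nesting; grip it across the lid; origin: centre of its underside. To be stacked (either may go first); left of the jar
- small_beaker: small glass beaker, 46 mm across, 57 mm tall, standing among the dishes at the left; to be left alone; origin at the centre of its underside
- tape_roll: roll of white tape lying flat, 60 mm across, 18 mm tall, behind the jar; to be left alone; origin at the centre of its underside
- amber_bottle_30: small amber bottle with black cap, 34 mm across, 86 mm tall, behind the jar; to be left alone; origin at the centre of its underside
Things that resemble listed ones, but are neither listed nor needed, are in the scene too. Leave any green look-alike of the dish_3 alone. Leave any orange look-alike of the dish_1 alone.

How it is judged:
By the outcome, as a careful person would: the job done as asked, in the order asked, and still so for the second after the job is handed in, while the arm keeps its last pose, push and grip.
It also fails if it takes over 69 s, if anything falls off the work surface, if the arm or the gripper's body presses on something with over 40 N, if the wrist force passes 120 N, or if a joint passes its speed limit or range.

ROBOT

A 7-joint arm with a two-finger parallel gripper is mounted at the origin on a cart in front of the work surface, level with it; the furniture and walls round the work are solid. World frame = base frame: x ahead of the robot, y to its left, z up, the work surface at z = 0. Lengths are in m, angles in rad, forces in N, time in s.
With the tool pointing down it reaches from about 0.425 to 0.875 m from the base axis. Payload 4.7 kg.
Tool frame: the origin (TCP) lies midway between the tips of the shut fingers; the grasp point (between the pads) lies r.tcp_to_grasp behind it (r.tcp_to_grasp is the distance from the TCP to the grasp point, in m); z points along the fingers, y is the line along which they close (so a half turn about z gives the same grasp; the last joint's range is limited). The gripper opens to 87 mm and grips with 3 to 60 N. Pads are 19 mm wide; open, the fingers measure 117 mm over their backs; the gripper's body (75 mm by 190 mm) begins 51 mm behind the grasp point.
Start: joints at [-1.32, 0.321, -0.07, 1.45, 0.023, 1.371, -0.057], TCP at [0.153, 0.632, 0.223] pointing down, gripper open.
Joint ranges: [-2.86, 2.86], [-0.3, 2.09], [-1.38, 1.24], [0.06, 2.45], [-1.56, 4.7], [0.09, 2.05], [-2.69, 2.69]. Speed limits (rad/s): [2.57, 2.57, 3.14, 3.14, 3.14, 3.14, 3.14].

INTERFACE

Orientations are given as a unit quaternion [w, x, y, z].
In Python, from bench import r gives the robot as it stands. Calls block until the motion is done:
- r.move_to(position, orientation): joint-space move of the TCP to a pose.
- r.move_straight(position, ori=None, feed=0.15): straight line of the TCP; ori=None keeps the orientation; feed is the mean speed in m/s.
- r.move_j(angles): joint-space move.
- r.let_go() and r.close(grip_force=None): open the fingers fully, or close them until they stop; grip_force is the grip in N (None keeps the last).
- r.wait(seconds).
- r.solve_ik(position, orientation): joint angles nearest the present ones, or None.
- r.get_state(): the state.
- r.read_camera(name): name is "scene" or "top" or "wrist"; returns the picture (400x640x3 uint8, red, green, blue); there is no depth.
- r.camera_info(name): a dict with "fx", "fy", "cx", "cy" (pixels), "distortion" ([k1, k2, p1, p2, k3] as OpenCV has them; the pictures are not rectified), "R" (3x3) and "t" (3): a world point X has camera coordinates R X + t. Camera axes: x right, y down, z forward; pixel columns grow to the right and rows downward; lengths in m; the calibration is good to about 2 mm. A picture is of the moment at which its call begins: read the wrist's pose just before it. camera_info takes no time and is no camera call; for the wrist camera it gives the pose at the moment of the call.
A pose or a line that the arm cannot do raises r.MotionError and nothing moves.
- r.job_done(): hands the job in; it is judged then, once.
Trained networks look in the newest picture that a camera, given by its name, has taken for a name from the list of things; names that differ only in an ending like _2 or _b are one class to them, and where a whole thing is asked for, a point or a joint stands for the part that bears it (a point fixed in the world has none). Each returns a list of dicts, best first, with "conf" (0 to 1); they miss things now and then, are a little off and sometimes report something else, mostly with a low value. They report only what shows in the picture. A call takes as long as a camera call. They do not tell look-alikes from the thing itself.
- r.find_in(camera, label): "location" ([x, y, z] in m, in world coordinates, good to about 4 mm: the middle of the surface that is visible of it).
The state is a dict: "time_s": time; "qpos": joint angles; "dq": joint speeds; "joint_efforts": joint torques, N m; "eef_pos": TCP position; "orientation": TCP orientation; "ft_force": force on the tool from outside, world axes, zero at the start; "ft_torque": the same for the moment, N m; "grip_width": finger opening in m; "grasp_force": force on a finger pad.
Only numpy, scipy, OpenCV 4.12 (cv2) and the standard library are available. Lean on these libraries where they do the work, as an engineer would, in place of code of your own. Each camera call takes 0.05 s, during which the arm holds its last target. There are 200 camera calls.

## Working session

There is one attempt and no reset: what is moved stays moved. The work goes in short steps, each a Python script; the robot and the scene stay as the last script left them, time stands still between calls to the robot, and variables do not carry over. Pictures are saved under pics/ and viewed, at most 10 in all, crops included, and the job is handed in when it is done.

```bash
mkdir -p pics; ls; python3 - <<'E'
from bench import r
import cv2, numpy as np
s=r.get_state(); print(s['time_s'],s['eef_pos'],s['orientation'],s['grip_width'],r.tcp_to_grasp)
for c in ("top","scene"):
    im=r.read_camera(c); cv2.imwrite(f"pics/{c}0.png",im[:,:,::-1])
    i=r.camera_info(c); print(c,i['fx'],i['cx'],i['cy'],i['distortion'],np.round(i['R'],3).tolist(),np.round(i['t'],3))
    for n in ("jar_base","bell","dish_2","small_beaker","tape_roll","amber_bottle_30","bell_grip","pedestal_top","claw_left"):
        print(n,[(np.round(d['location'],3).tolist(),round(d['conf'],2)) for d in r.find_in(c,n)])
E
```

```text
pics
0.0 [0.15243237 0.63130634 0.22145137] [-3.78691479e-05  1.18104303e-01  9.93000728e-01 -9.61949385e-04] 0.08725025445294551 0.0187
top 368.35345357960176 319.72797777107263 200.4868462333012 [-0.00440781  0.          0.          0.          0.        ] [[0.022, -1.0, 0.006], [-0.994, -0.023, -0.104], [0.104, -0.004, -0.995]] [-0.003  0.573  1.031]
jar_base [([0.505, 0.011, 0.016], 0.71)]
bell [([0.452, -0.268, 0.08], 0.83)]
dish_2 [([0.604, 0.289, 0.017], 0.9), ([0.5, -0.139, 0.016], 0.83), ([0.511, 0.012, 0.052], 0.8), ([0.573, 0.172, 0.02], 0.8), ([0.454, 0.203, 0.014], 0.58)]
small_beaker [([0.446, 0.346, 0.028], 0.83)]
tape_roll [([0.706, -0.165, 0.019], 0.86)]
amber_bottle_30 [([0.702, 0.162, 0.07], 0.56), ([0.449, 0.344, 0.029], 0.17)]
bell_grip [([0.456, -0.265, 0.078], 0.9)]
pedestal_top [([0.505, 0.012, 0.016], 0.9)]
claw_left [([0.505, 0.01, 0.013], 0.66)]
scene 390.8228329591962 317.21002029120973 195.92276090873446 [-0.0563367  0.         0.         0.         0.       ] [[0.804, -0.594, -0.01], [-0.344, -0.452, -0.823], [0.485, 0.665, -0.568]] [-0.456  0.287  0.735]
jar_base [([0.494, -0.011, 0.018], 0.74)]
bell [([0.433, -0.303, 0.079], 0.67), ([0.489, -0.015, 0.012], 0.55)]
dish_2 [([0.492, -0.145, 0.019], 0.95), ([0.505, 0.001, 0.056], 0.88), ([0.57, 0.169, 0.016], 0.8), ([0.489, -0.016, 0.016], 0.75), ([0.452, 0.195, 0.012], 0.6), ([0.606, 0.278, 0.014], 0.54), ([0.436, -0.3, 0.079], 0.35)]
small_beaker [([0.443, 0.331, 0.041], 0.86)]
tape_roll [([0.704, -0.17, 0.02], 0.84)]
amber_bottle_30 [([0.698, 0.161, 0.048], 0.73)]
bell_grip [([0.436, -0.298, 0.074], 0.84)]
pedestal_top [([0.506, 0.005, 0.055], 0.24)]
claw_left [([0.494, -0.014, 0.014], 0.82)]
```

View pics/top0.png

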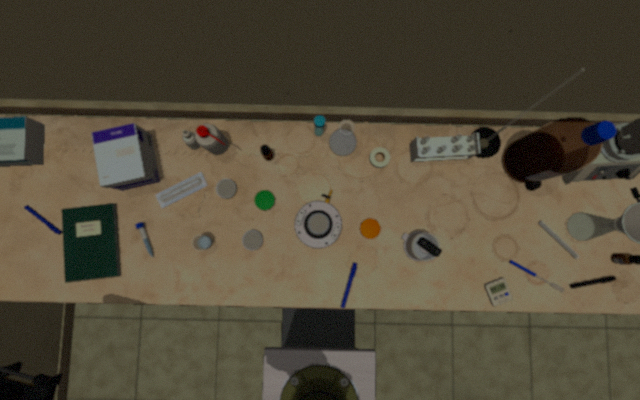

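View pics/scene0.png

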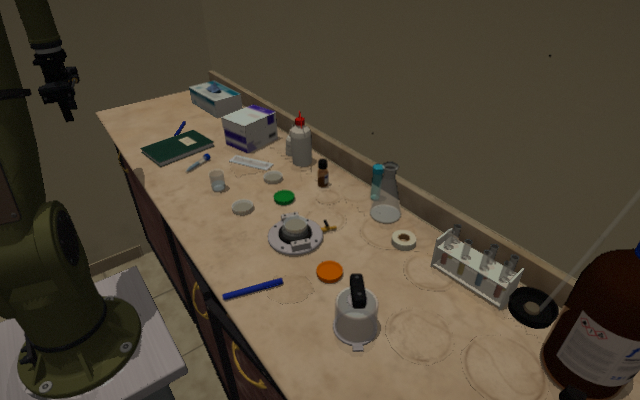

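Top view: plain dishes at (227,188) and (253,239), with a green look-alike at (265,200) and an orange one at (370,228), both to be left alone. The beaker is at (204,241), the jar at (318,224) with its stopcock pointing up to (327,195), and the bell at (421,245). Next I'll look closer with the wrist camera.

```bash
cat > h.py <<'E'
from bench import r
import cv2, numpy as np
def down(yaw): return np.array([0,np.cos(yaw/2),np.sin(yaw/2),0])   # tool x axis at yaw; closing axis at yaw-90deg
def cam(n):
    i=r.camera_info(n); K=np.array([[i['fx'],0,i['cx']],[0,i['fy'],i['cy']],[0,0,1.]])
    return K,np.array(i['distortion'],float),np.array(i['R']),np.array(i['t'])
def px2w(c,uv,z):
    K,D,R,t=c; uv=np.asarray(uv,float).reshape(-1,1,2)
    n=cv2.undistortPoints(uv,K,D)[:,0]; d=np.c_[n,np.ones(len(n))]@R; o=-R.T@t
    return o+d*((z-o[2])/d[:,2])[:,None]
def w2px(c,X):
    K,D,R,t=c; return cv2.projectPoints(np.asarray(X,float).reshape(-1,1,3),cv2.Rodrigues(R)[0],t,K,D)[0][:,0]
def rect(c,im,cen,z,half,s=0.0005):
    "bird's-eye picture of the plane z: column -> +x world, row -> -y world"
    n=int(2*half/s); g=np.arange(n)*s-half
    X,Y=np.meshgrid(cen[0]+g,cen[1]-g)
    m=w2px(c,np.stack([X,Y,np.full_like(X,z)],-1)).astype(np.float32).reshape(n,n,2)
    return cv2.remap(im,m[...,0],m[...,1],cv2.INTER_LINEAR)
E
python3 - <<'E'
from h import *
K,D,R,t=cam("wrist"); s=r.get_state()
print(K.tolist(),D,-R.T@t-s['eef_pos'],R[2],R[0])
ims=[]
q0=r.get_state()['qpos']
for yaw in np.radians(range(-180,180,30)):
    for p in ((.454,.203,.2),(.604,.289,.2),(.505,.011,.2),(.45,-.27,.2)):
        q=r.solve_ik(p,down(yaw)); print(round(np.degrees(yaw)),p, None if q is None else np.round(q,2)[[0,6]])
E
```

```text
[[276.6551997452756, 0.0, 317.7900123559743], [0.0, 276.6551997452756, 201.9554988444761], [0.0, 0.0, 1.0]] [-0.02219013  0.          0.          0.          0.        ] [-0.08037567  0.01875537  0.16301995] [ 0.29019944 -0.07020429 -0.95438757] [ 2.34825696e-01  9.72037490e-01 -9.94479352e-05]
-180 (0.454, 0.203, 0.2) [-0.78  1.1 ]
-180 (0.604, 0.289, 0.2) [-0.68  1.15]
-180 (0.505, 0.011, 0.2) [-0.63  1.51]
-180 (0.45, -0.27, 0.2) [-0.21  2.11]
-150 (0.454, 0.203, 0.2) [-0.77  1.62]
-150 (0.604, 0.289, 0.2) [-0.65  1.66]
-150 (0.505, 0.011, 0.2) [-0.73  2.03]
-150 (0.45, -0.27, 0.2) [-0.39  2.65]
-120 (0.454, 0.203, 0.2) [-0.76  2.15]
-120 (0.604, 0.289, 0.2) [-0.61  2.17]
-120 (0.505, 0.011, 0.2) [-0.75  2.56]
-120 (0.45, -0.27, 0.2) None
-90 (0.454, 0.203, 0.2) [-0.74  2.67]
-90 (0.604, 0.289, 0.2) [-0.56  2.68]
-90 (0.505, 0.011, 0.2) None
-90 (0.45, -0.27, 0.2) [-0.5  -2.57]
-60 (0.454, 0.203, 0.2) None
-60 (0.604, 0.289, 0.2) [-1.28 -2.68]
-60 (0.505, 0.011, 0.2) [-1.1  -2.68]
-60 (0.45, -0.27, 0.2) [-0.5  -2.04]
-30 (0.454, 0.203, 0.2) [-0.78 -2.57]
-30 (0.604, 0.289, 0.2) [-
[... 272 characters left out ...]
.604, 0.289, 0.2) [-0.84 -1.4 ]
30 (0.505, 0.011, 0.2) [-0.6  -1.11]
30 (0.45, -0.27, 0.2) [-0.18 -0.51]
60 (0.454, 0.203, 0.2) [-0.89 -1.  ]
60 (0.604, 0.289, 0.2) [-0.84 -0.88]
60 (0.505, 0.011, 0.2) [-0.38 -0.59]
60 (0.45, -0.27, 0.2) [-0.47  0.04]
90 (0.454, 0.203, 0.2) [-0.87 -0.47]
90 (0.604, 0.289, 0.2) [-0.81 -0.37]
90 (0.505, 0.011, 0.2) [-0.44 -0.07]
90 (0.45, -0.27, 0.2) [-0.33  0.55]
120 (0.454, 0.203, 0.2) [-0.84  0.05]
120 (0.604, 0.289, 0.2) [-0.75  0.13]
120 (0.505, 0.011, 0.2) [-0.51  0.46]
120 (0.45, -0.27, 0.2) [-0.53  1.1 ]
150 (0.454, 0.203, 0.2) [-0.81  0.58]
150 (0.604, 0.289, 0.2) [-0.7   0.63]
150 (0.505, 0.011, 0.2) [-0.56  0.98]
150 (0.45, -0.27, 0.2) [-0.18  1.58]
```

```bash
python3 - <<'E'
from h import *
import pickle
for k,p in (("d",(.53,.25,.16)),("j",(.50,.01,.2))):
    r.move_to(p,down(np.pi)); r.wait(.2)
    c=cam("wrist"); im=r.read_camera("wrist"); cv2.imwrite(f"pics/w_{k}.png",im[:,:,::-1]); pickle.dump((c,im),open(k+".pkl","wb"))
    print(k,r.get_state()['time_s'],r.get_state()['eef_pos'])
    for n in ("jar_base","dish_2"):
        print(n,[(np.round(d['location'],4).tolist(),round(d['conf'],2)) for d in r.find_in("wrist",n)])
E
python3 - <<'E'
import cv2,numpy as np
a=cv2.imread('pics/w_d.png');b=cv2.imread('pics/w_j.png')
cv2.imwrite('pics/w_dj.png',cv2.resize(np.vstack([a,b]),(480,600)))
E
```

```text
d 3.2 [0.52975003 0.25074479 0.15999297]
jar_base []
dish_2 [([0.5072, 0.019, 0.0477], 0.83), ([0.6013, 0.2826, 0.0166], 0.82), ([0.5023, -0.1156, 0.0103], 0.71), ([0.4573, 0.2067, 0.0175], 0.67), ([0.5733, 0.1737, 0.0151], 0.6)]
j 4.5167 [0.50012223 0.01138869 0.19961754]
jar_base [([0.4924, 0.0112, 0.0145], 0.72), ([0.5854, 0.2732, 0.0164], 0.51)]
dish_2 [([0.4527, 0.2002, 0.0182], 0.93), ([0.5028, 0.0155, 0.0476], 0.92), ([0.4979, -0.139, 0.0156], 0.88), ([0.5835, 0.2765, 0.0172], 0.71), ([0.5776, 0.17, 0.015], 0.7), ([0.4453, 0.3306, 0.0414], 0.26)]
```

View pics/w_dj.png

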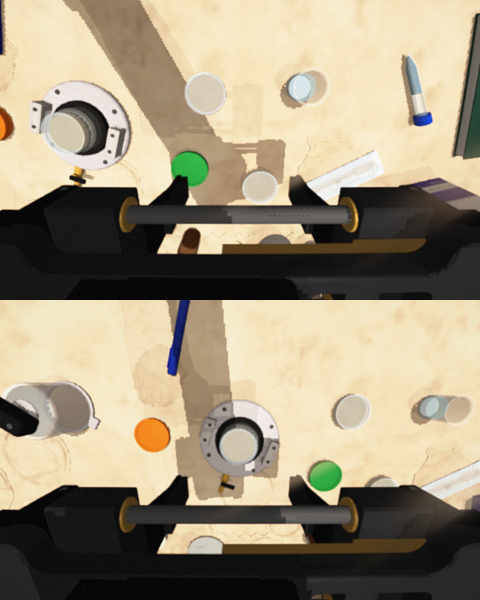

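The upper picture shows both plain dishes, near at (273,123) and far at (345,247) in full-size pixels, with the green one at (252,223). The lower one shows the jar at about (318,182), its stopcock at (303,246), and the bell at far left. I'll rectify at the known heights and fit circles of known radius.

```bash
cat >> h.py <<'E'
def fit_circle(c,im,cen,z,R,half=.055,s=.0005,tol=.001):
    g=cv2.GaussianBlur(rect(c,im,cen,z,half,s),(0,0),2).astype(np.float32)
    gx=np.hypot.reduce([cv2.Sobel(g[...,k],cv2.CV_32F,1,0) for k in range(3)],axis=0); gy=np.hypot.reduce([cv2.Sobel(g[...,k],cv2.CV_32F,0,1) for k in range(3)],axis=0)
    m=np.minimum(np.hypot(gx,gy),60.)
    out=[]
    for rr in np.arange(R-tol,R+tol+1e-9,s):   # ring template correlation
        n=int(rr/s)+4; k=np.zeros((2*n+1,2*n+1),np.float32); cv2.circle(k,(n,n),int(round(rr/s)),1,2); k/=k.sum()
        a=cv2.filter2D(m,-1,k,borderType=cv2.BORDER_CONSTANT); _,v,_,l=cv2.minMaxLoc(a); out.append((v,cen[0]-half+l[0]*s,cen[1]+half-l[1]*s,rr))
    return max(out)
def overlay(c,im,cen,z,half,circs,s=.0005):
    b=rect(c,im,cen,z,half,s)[:,:,::-1].copy(); 
    for x,y,R in circs:
        p=(int(round((x-cen[0]+half)/s)),int(round((cen[1]+half-y)/s))); cv2.circle(b,p,int(round(R/s)),(0,0,255),1); cv2.circle(b,p,1,(0,0,255),1)
    return b
E
python3 - <<'E'
from h import *
import pickle
D=pickle.load(open("d.pkl","rb"));J=pickle.load(open("j.pkl","rb")); T=[]
for k,(c,im),cen,z,R in (("near d",D,(.456,.204),.015,.03),("far d",D,(.602,.286),.015,.03),("near j",J,(.456,.204),.015,.03),("top1 d",D,(.505,.014),.051,.03),("top1 j",J,(.505,.014),.051,.03),("plate j",J,(.505,.014),.014,.07)):
    h=.055 if R<.05 else .1
    f=fit_circle(c,im,cen,z,R,half=h); print(k,np.round(f,4)); b=overlay(c,im,cen,z,h,[f[1:]]); T.append(cv2.resize(b,(260,260)))
cv2.imwrite("pics/fit.png",np.vstack([np.hstack(T[:3]),np.hstack(T[3:])]))
E
```

```text
near d [5.34817e+01 4.56500e-01 2.02500e-01 2.95000e-02]
far d [5.36125e+01 6.07000e-01 2.86000e-01 3.00000e-02]
near j [5.45441e+01 4.56000e-01 1.93500e-01 2.90000e-02]
top1 d [5.30443e+01 5.05500e-01 1.25000e-02 2.90000e-02]
top1 j [5.68672e+01 5.05500e-01 1.10000e-02 2.90000e-02]
plate j [4.37783e+01 5.05500e-01 1.25000e-02 6.95000e-02]
```

View pics/fit.png

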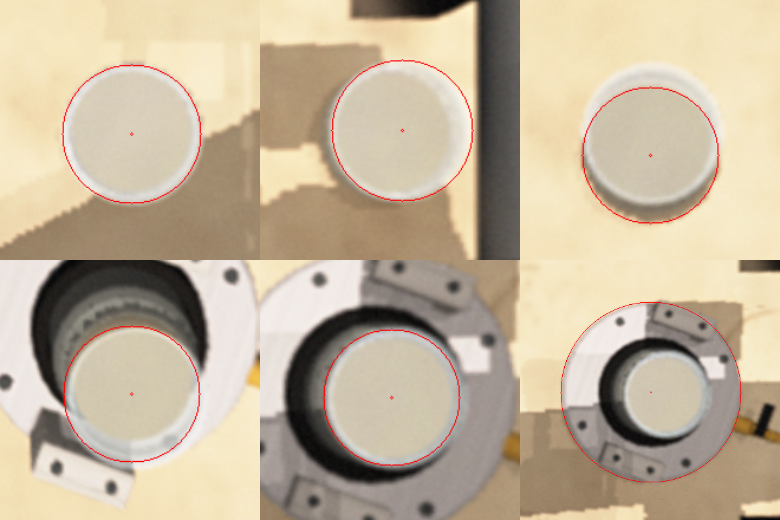

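All fits on flat-topped lids are sound except "top1 d", which is an oblique misfit: near dish (0.4565,0.2025), far dish (0.607,0.286), dish_1 (0.5055,0.011). The plate centre (0.5055,0.0125) agrees. Picking the near dish first.

```bash
cat >> h.py <<'E'
def line(p,feed=.15,ori=None,corr=True):
    p=np.array(p,float); off=np.load("off.npy") if corr else 0
    r.move_straight(p+off,ori,feed=feed)
def trim(p):
    "settle, then store and apply the standing error of the arm"
    off=np.array(p)-(r.get_state()['eef_pos']); 
    np.save("off.npy",np.array([off[0],off[1],off[2]]))
def pick(xy,yaw=np.pi,z=.004):
    p=np.array([*xy,.06]); r.move_to(p,down(yaw)); r.wait(.15); trim(p)
    line([*xy,z],.12); r.close(12); r.wait(.1); s=r.get_state(); print("pick",s['time_s'],s['eef_pos'],s['grip_width'],s['grasp_force'])
    line([*xy,.13],.25)
def place(xy,zb,yaw=np.pi):
    p=np.array([*xy,.13]); r.move_to(p,down(yaw)); r.wait(.15); trim(p)
    line([*xy,zb+.015],.15); line([*xy,zb+.0045],.03); r.wait(.1); s=r.get_state(); print("place",s['time_s'],s['eef_pos'],s['ft_force'])
    r.let_go(); line([*xy,.19],.25); print(r.get_state()['time_s'])
E
python3 - <<'E'
from h import *
import pickle
pick((.4565,.2025)); place((.5055,.0115),.051)
r.wait(.1)
c=cam("wrist"); im=r.read_camera("wrist"); pickle.dump((c,im),open("p1.pkl","wb"))
f=fit_circle(c,im,(.505,.012),.066,.03); print(f)
cv2.imwrite("pics/p1.png",cv2.resize(np.hstack([overlay(c,im,(.505,.012),.066,.055,[f[1:]]),rect(c,im,(.505,.012),.051,.055)[:,:,::-1]]),(800,400)))
E
```

```text
pick 7.0583 [0.4550169  0.20376254 0.00301062] 0.059099971912402904 12.000094576505944
place 9.8417 [0.50600002 0.00898166 0.05608686] [0.05272042 0.42892174 0.29992148]
11.3167
(57.8913459777832, 0.5065000000000001, 0.008, np.float64(0.03))
```

View pics/p1.png

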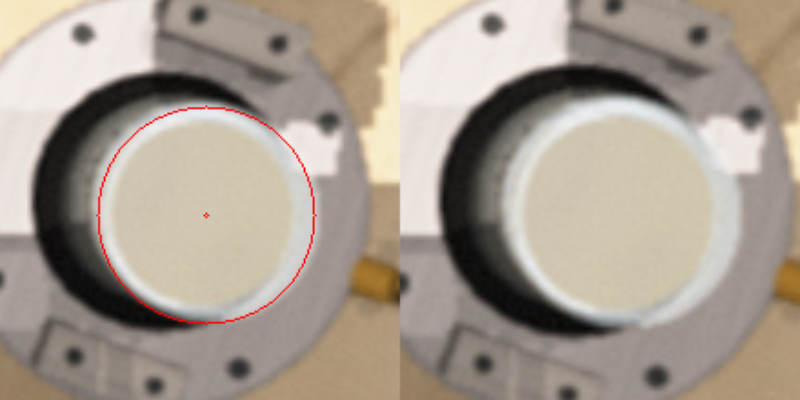

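```bash
python3 - <<'E'
from h import *
P=[]
for k in range(6):
    P.append(r.get_state()['eef_pos']); r.wait(.02)
print(np.round(np.array(P)*1000,2), np.load("off.npy")*1000)
from scipy.spatial.transform import Rotation as R
print(np.round(r.get_state()['orientation'],4))
c=cam("wrist"); print(-c[2].T@c[3]-P[-1])
for k in range(2):
    im=r.read_camera("wrist"); print(np.round(fit_circle(c,im,(.505,.012),.066,.03),4))
E
```

```text
[[504.53   8.92 188.34]
 [504.58   8.92 188.39]
 [504.66   8.91 188.46]
 [504.71   8.9  188.55]
 [504.79   8.95 188.65]
 [504.88   8.92 188.75]] [ 0.38461039 -2.46734022  0.47229642]
[-1.4e-03  0.0e+00  1.0e+00 -4.0e-04]
[-0.08212014 -0.00040408  0.16338684]
[5.82325e+01 5.06500e-01 8.00000e-03 3.00000e-02]
[5.81321e+01 5.06000e-01 8.00000e-03 3.00000e-02]
```

```bash
python3 - <<'E'
from h import *
cmd=np.array([.5055,.0115,.19])+np.load("off.npy")
for k in range(5):
    r.wait(.2); print(np.round((r.get_state()['eef_pos']-cmd)*1000,2))
r.move_straight([.5055,.0115,.12],feed=.25)
for k in range(5):
    print(np.round((r.get_state()['eef_pos']-[.5055,.0115,.12])*1000,2), r.get_state()['time_s']); r.wait(.15)
E
```

```text
[-0.05 -0.02 -0.17]
[0.03 0.   0.03]
[0.02 0.01 0.06]
[-0.    0.02  0.01]
[-0.01  0.01 -0.01]
[-0.19 -0.14  0.07] 13.1
[ 1.6  -0.    2.04] 13.25
[1.04 0.06 1.45] 13.4
[0.38 0.05 0.62] 13.55
[0.06 0.   0.15] 13.7
```

The arm has no standing error, it just settles slowly, so my trim introduced a 3 mm y error. I'll drop the trim and shift the upper dish by (-1,+3) mm.

```bash
cat >> h.py <<'E'
S=.45
def pick(xy,yaw=np.pi,z=.004):
    r.move_to([*xy,.05],down(yaw)); r.move_straight([*xy,z],feed=.12); r.wait(S); r.close(12); s=r.get_state(); print("pick",s['time_s'],s['eef_pos'],s['grip_width'])
    r.move_straight([*xy,.13],feed=.25)
def place(xy,zb,yaw=np.pi):
    r.move_to([*xy,zb+.03],down(yaw)); r.wait(.3)
    r.move_straight([*xy,zb+.0045],feed=.05); r.wait(S); s=r.get_state(); print("place",s['time_s'],s['eef_pos'],s['ft_force'])
    r.let_go(); r.move_straight([*xy,.19],feed=.25); r.wait(S); print(r.get_state()['time_s'])
E
python3 - <<'E'
from h import *
a=np.array([.506,.009]); b=a+[-.001,.003]
r.move_straight([*a,.0555],feed=.15); r.wait(S); r.close(12); print(r.get_state()['grip_width'])
r.move_straight([*a,.060],feed=.06); r.move_straight([*b,.060],feed=.03); r.wait(.2)
r.move_straight([*b,.0555],feed=.03); r.wait(S); print(r.get_state()['eef_pos']); r.let_go(); r.move_straight([*b,.13],feed=.25)
pick((.6065,.2865))
place(b,.066)
import pickle
c=cam("wrist"); im=r.read_camera("wrist"); pickle.dump((c,im),open("p2.pkl","wb"))
f=fit_circle(c,im,(.505,.012),.081,.03); print(f)
g=(.505,.012)
cv2.imwrite("pics/p2.png",cv2.resize(np.hstack([overlay(c,im,g,.081,.055,[f[1:]]),overlay(c,im,g,.051,.055,[(.5055,.011,.03)])]),(800,400)))
E
```

```text
0.0586041676633319
[0.50488231 0.01199571 0.05543226]
pick 20.9333 [0.60651263 0.28647926 0.00398338] 0.05875356160359749
place 24.125 [0.50506353 0.01200338 0.07055852] [-0.02663083  1.00493661 -1.31378359]
25.9917
(57.66835403442383, 0.505, 0.012000000000000004, np.float64(0.0305))
```

View pics/p2.png

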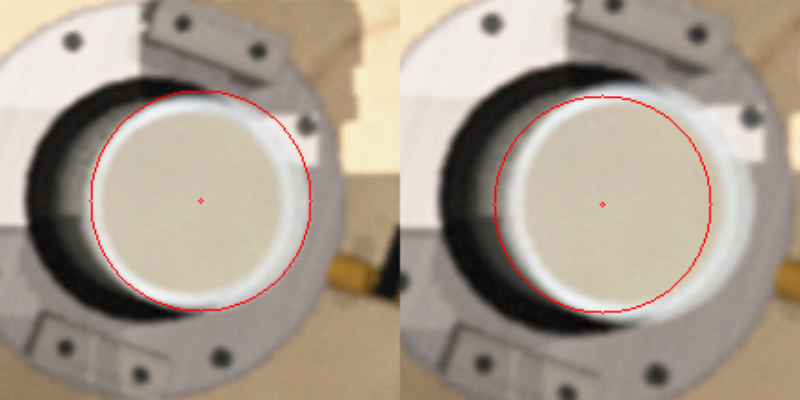

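The column is stacked at (0.505,0.012), matching dish_1's fit. The claw screws, (613,5)-(697,34) and (484,362)-(568,393), put the jar's yaw at about -20°. Next I'll look at the bell.

```bash
python3 - <<'E'
from h import *
import pickle
c,im=pickle.load(open("p2.pkl","rb")); g=(.505,.012)
a=overlay(c,im,g,.033,.08,[(.505,.012,.05375)],s=.0004)
y=np.radians(56)
r.move_to([.45-.03*np.cos(y),-.265-.03*np.sin(y),.25],down(y)); r.wait(S)
c=cam("wrist"); im=r.read_camera("wrist"); pickle.dump((c,im),open("b.pkl","wb"))
print(r.get_state()['time_s'],r.get_state()['eef_pos'])
for n in ("bell","bell_grip"): print(n,[(np.round(d['location'],4).tolist(),round(d['conf'],2)) for d in r.find_in("wrist",n)])
b=rect(c,im,(.45,-.265),.120,.08,.0004)[:,:,::-1]; cc=rect(c,im,(.45,-.265),.006,.08,.0004)[:,:,::-1]
w=cv2.resize(im[:,:,::-1],(400,250)); o=np.zeros((600,800,3),np.uint8); 
T=[cv2.resize(v,(300,300)) for v in (a,b,cc)]
o[:300,:300]=T[0];o[:300,300:600]=T[1];o[300:,:300]=T[2];o[300:550,300:700]=w
cv2.imwrite("pics/bell.png",o)
E
```

```text
27.9167 [ 0.43328544 -0.28978193  0.2499799 ]
bell [([0.4578, -0.2682, 0.0805], 0.94)]
bell_grip [([0.4515, -0.2771, 0.0802], 0.78)]
```

View pics/bell.png

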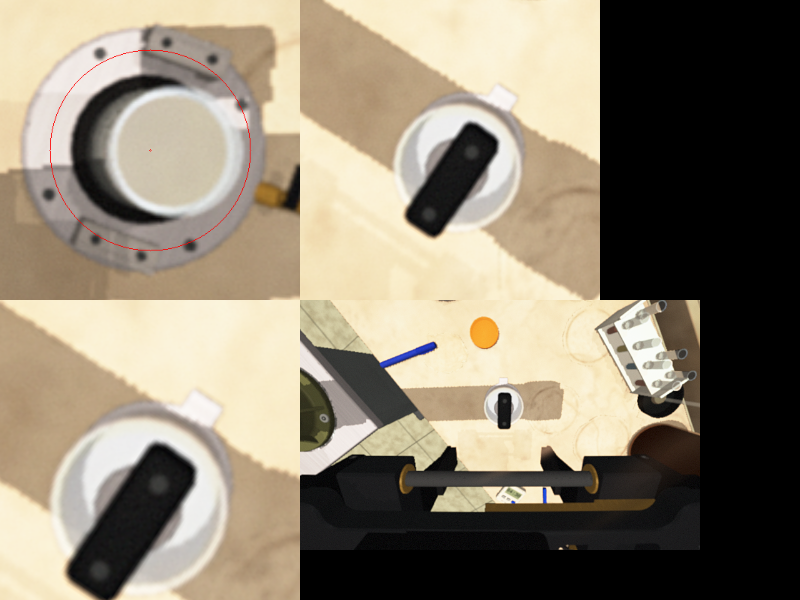

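```bash
python3 - <<'E'
from h import *
import pickle
for k in ("j","p1","p2"):
    c,im=pickle.load(open(k+".pkl","rb"))
    print(k,[np.round(fit_circle(c,im,(.506,.0125),.014,R,half=.09,tol=t)[1:],4) for R,t in ((.07,.001),(.0415,.001))])
c,im=pickle.load(open("b.pkl","rb")); cen=(.45,-.28); h=.06; s=.0004
b=rect(c,im,cen,.12,h,s); m=((b.max(2)<60)).astype(np.uint8)
n,l,st,ce=cv2.connectedComponentsWithStats(cv2.morphologyEx(m,cv2.MORPH_CLOSE,np.ones((9,9)))); i=1+np.argmax(st[1:,4])
cn=max(cv2.findContours((l==i).astype(np.uint8),0,2)[0],key=cv2.contourArea); R=cv2.minAreaRect(cn); p=cv2.boxPoints(R)
e=max((p[1]-p[0],p[2]-p[1]),key=np.linalg.norm)
print("handle",cen[0]-h+R[0][0]*s,cen[1]+h-R[0][1]*s,np.array(R[1])*s,np.degrees(np.arctan2(-e[1],e[0])))
print([np.round(fit_circle(c,im,(.45,-.28),z,Rr,half=.07)[1:],4) for z,Rr in ((.006,.044),(0.06,.0405))])
E
```

```text
j [array([0.5055, 0.0125, 0.0695]), array([0.5055, 0.0125, 0.0425])]
p1 [array([0.506 , 0.0125, 0.0695]), array([0.508 , 0.0125, 0.0425])]
p2 [array([0.506 , 0.0125, 0.0695]), array([0.5095, 0.012 , 0.0425])]
handle 0.4513209777832031 -0.2805792602539063 [0.02231939 0.0624619 ] 56.003532
[array([ 0.4465, -0.2915,  0.0445]), array([ 0.447 , -0.283 ,  0.0395])]
```

Handle centre (0.4513,-0.2806) with yaw 56° and size 62×22 mm, which fits the given dimensions. Jar centre (0.5058,0.0127) with yaw -20°, so the bell enters at tool yaw 160° and ends at 70°.

```bash
python3 - <<'E'
from h import *
def st(k):
    s=r.get_state(); print(k,round(s['time_s'],2),np.round(s['eef_pos'],4),'F',np.round(s['ft_force'],1),'T',np.round(s['ft_torque'],2),'w',round(s['grip_width'],4))
b=(.4513,-.2806); y=np.radians(56); J=(.5058,.0127)
r.move_to([*b,.17],down(y)); r.move_straight([*b,.093],feed=.12); r.wait(S); st("at handle"); r.close(50); st("closed")
r.move_straight([*b,.22],feed=.2); st("up")
r.move_to([*J,.22],down(np.radians(160))); r.wait(S); st("above")
im=r.read_camera("wrist"); im2=r.read_camera("scene")
print(np.round(r.get_state()['qpos'],2))
cv2.imwrite("pics/above.png",np.vstack([cv2.resize(im[:,:,::-1],(480,300)),im2[110:310,150:470,::-1].repeat(1,0) if 0 else cv2.resize(im2[130:290,190:446,::-1],(480,300))]))
E
```

```text
at handle 29.68 [ 0.4514 -0.2806  0.0932] F [-0.2 -0.4 -0.3] T [-0.12  0.04  0.  ] w 0.087
closed 30.73 [ 0.4513 -0.2806  0.093 ] F [ 0.5 -0.   0.3] T [-0.08  0.11 -0.01] w 0.0233
up 31.52 [ 0.4505 -0.28    0.2186] F [ 0.1  0.  -3.6] T [-0.12  0.13  0.04] w 0.0234
above 33.11 [0.5058 0.0124 0.22  ] F [-0.1  0.9 -2.9] T [ 0.04 -0.02 -0.02] w 0.0235
[-0.5   0.    0.43  1.82 -0.    1.32  1.15]
```

View pics/above.png

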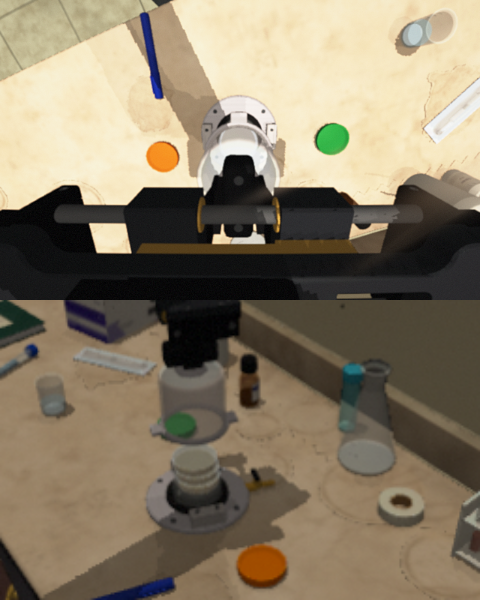

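The bell is held level above the straight column, with its ears clear of the claws. Lowering it with force checks.

```bash
cat >> h.py <<'E'
def st(k):
    s=r.get_state(); print(k,round(s['time_s'],2),np.round(s['eef_pos'],4),'F',np.round(s['ft_force'],1),'T',np.round(s['ft_torque'],2),'w',round(s['grip_width'],4)); return s
E
python3 - <<'E'
from h import *
J=(.5058,.0127)
for z,f in ((.175,.1),(.15,.08),(.125,.08),(.116,.04),(.111,.03),(.107,.03)):
    r.move_straight([*J,z],feed=f); r.wait(.25); s=st(z)
    F=s['ft_force']
    if np.hypot(F[0],F[1])>8 or abs(F[2])>30 or (z>.115 and F[2]>4): print("stop"); break
im2=r.read_camera("scene"); cv2.imwrite("pics/low.png",cv2.resize(im2[150:290,220:420,::-1],(600,420)))
E
```

```text
0.175 34.06 [0.5063 0.0127 0.1757] F [-0.3  0.  -3.3] T [-0.03 -0.05  0.06] w 0.0237
0.15 34.77 [0.5062 0.0127 0.1505] F [ 0.  -0.  -4.2] T [-0.03  0.01 -0.02] w 0.0238
0.125 35.48 [0.5062 0.0128 0.1255] F [-0.3 -0.3 -2.2] T [ 0.01 -0.   -0.01] w 0.0237
0.116 36.1 [0.5058 0.0127 0.116 ] F [-0.7 -0.6 -2.2] T [0.   0.01 0.06] w 0.0239
0.111 36.67 [0.5064 0.0128 0.112 ] F [-1.5 -0.1  4.7] T [-0.08  0.47 -0.  ] w 0.0235
0.107 37.2 [0.5065 0.0127 0.1087] F [-3.1 -0.1  9.9] T [-0.16  0.87 -0.03] w 0.0239
```

View pics/low.png

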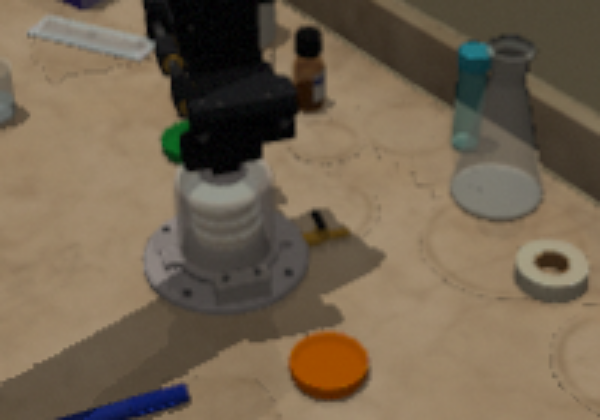

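Seal contact came where expected, at foot z ≈ 22 mm, and the spring force fits. Pressing home and turning.

```bash
python3 - <<'E'
from h import *
J=np.array((.5058,.0127)); z=.103
r.close(60)
r.move_straight([*J,z],feed=.03); r.wait(.4); s=st("home")
def yaw():
    q=r.get_state()['orientation']; return np.degrees(2*np.arctan2(q[2],q[1]))
for a in list(range(150,76,-12)):
    r.move_straight([*J,z],down(np.radians(a)),feed=.15); r.wait(.1); s=st(a); print(round(yaw(),1))
    if abs(s['ft_torque'][2])>2.5 or np.hypot(*s['ft_force'][:2])>20 or s['ft_force'][2]<8 : print("stop"); break
E
```

```text
home 38.15 [0.5067 0.0129 0.107 ] F [-9.2  0.2 24.5] T [-0.24  2.22 -0.01] w 0.0234
150 38.58 [0.5085 0.0132 0.1069] F [-2.3  0.5 19. ] T [-0.03  0.96 -0.28] w 0.0239
150.0
138 39.03 [0.5087 0.013  0.1069] F [-1.6  0.2 17.7] T [-0.13  0.84 -0.16] w 0.0235
138.0
126 39.49 [0.5086 0.0127 0.1069] F [-3.3 -1.5 17.8] T [-0.26  1.06 -0.17] w 0.0234
126.0
114 39.95 [0.5088 0.0127 0.1069] F [-2.3  0.4 18.1] T [-0.35  0.93 -0.17] w 0.0238
114.0
102 40.41 [0.5089 0.0127 0.1069] F [-1.9 -0.8 18. ] T [-0.34  0.86 -0.15] w 0.0238
102.0
90 40.87 [0.509  0.0125 0.1069] F [-2.3 -0.9 18.4] T [-0.38  0.82 -0.2 ] w 0.0236
89.9
78 41.33 [0.5091 0.0125 0.1069] F [-1.4 -0.8 17.5] T [-0.37  0.84 -0.25] w 0.0234
77.9
```

```bash
python3 - <<'E'
from h import *
J=np.array((.5045,.0127)); z=.103
for a in (75,72,70,68,66,64,62):
    r.move_straight([*J,z],down(np.radians(a)),feed=.05); r.wait(.25); s=st(a); q=s['orientation']; print(round(np.degrees(2*np.arctan2(q[2],q[1])),2))
    if abs(s['ft_torque'][2])>1.5 or np.hypot(*s['ft_force'][:2])>20: print("stop"); break
im2=r.read_camera("scene"); cv2.imwrite("pics/turned.png",cv2.resize(im2[150:290,220:420,::-1],(600,420)))
E
```

```text
75 41.83 [0.5085 0.0123 0.1069] F [ 0.1 -1.5 16.4] T [-0.53  0.36  0.05] w 0.0235
74.97
72 42.33 [0.5083 0.0121 0.1069] F [-0.3 -1.8 16.3] T [-0.58  0.46  0.07] w 0.0234
71.98
70 42.83 [0.5083 0.0121 0.1069] F [ 0.3 -1.3 15.9] T [-0.55  0.6   0.18] w 0.0238
70.01
68 43.33 [0.5075 0.0125 0.1069] F [-2.8 -0.3 18.5] T [-0.4   1.04  0.53] w 0.0237
68.09
66 43.83 [0.5071 0.0126 0.1069] F [-4.  -1.  19.5] T [-0.53  1.17  1.3 ] w 0.0236
66.26
64 44.33 [0.5071 0.0125 0.1069] F [-3.8 -1.5 20.3] T [-0.75  1.23  1.93] w 0.0237
64.37
stop
```

View pics/turned.png

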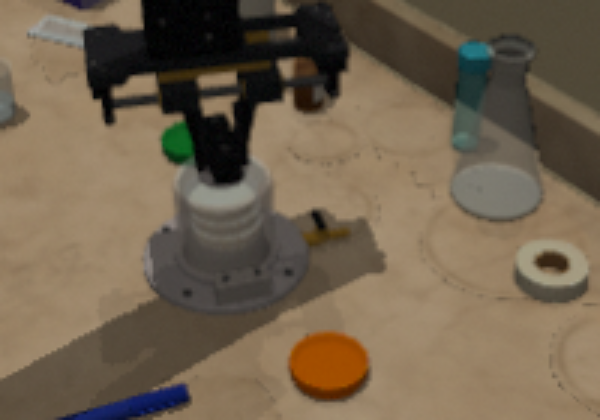

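Torque climbed from 70° to 1.9 Nm, so the ears are on the end stops, and z has stayed at home (0.1069). I'll ease the twist slightly, check it holds, and hand in.

```bash
python3 - <<'E'
from h import *
r.move_straight([.5045,.0127,.1025],down(np.radians(65.5)),feed=.03)
for k in range(3): r.wait(.4); s=st(k)
if abs(s['eef_pos'][2]-.1069)<.0008 and s['ft_torque'][2]>.4 and s['ft_force'][2]>13: print(r.job_done())
E
```

```text
0 45.02 [0.5071 0.0125 0.1069] F [-6.  -0.9 23.7] T [-0.69  1.51  1.13] w 0.0237
1 45.42 [0.5071 0.0125 0.1069] F [-6.  -1.6 23.4] T [-0.63  1.47  1.18] w 0.0238
2 45.83 [0.5071 0.0125 0.1069] F [-5.5 -2.4 23.9] T [-0.6   1.5   1.12] w 0.0236
the job is handed in; nothing more can be done
None
```

The job is handed in at 45.8 s: both dishes are stacked on dish_1, and the bell is pressed fully home, turned clockwise onto its end stops and still held by its handle; I saw no other item disturbed.

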